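# Put cold toast back to warm and hold the toaster lever down

## Task

Warm up the cold toast: take the slice out of the toast rack, stand it in the toaster's empty slot beside the slice that is already in and let go of it, then draw the toaster's lever down to the white line at the foot of its track, so that both slices sink into the toaster. The toaster is not plugged in yet, so its catch does not hold and the lever springs back: finish while you are still holding the lever down. Do not knock over or push about the honey jar, the espresso cup or the toast rack.

Things in the scene. Friction and masses are not known exactly. Their poses are not given: they have to be found in the camera images.
- toaster: two-slot toaster fixed on the worktop, steel with grey ends, 165 (own x) x 250 (own y) x 165 mm high; origin at the centre of its underside, z up. Own y runs along the slots; its -y end has the lever; own -x is the long side facing the person. Slots 20 mm wide, 112 mm long, at own x = -26 and +26 mm; in each a bread carrier, 113 mm up at rest, sinks with the lever
- slot_near (a point): centre of the mouth of the empty slot (the one at own x = -26 mm), level with the toaster's top, 165 mm above the worktop; axes as the toaster's. A slice in it stands on the carrier 52 mm below this point and then stands 36 mm out of the toaster
- slot_far (a point): the same for the other slot (own x = +26 mm), in which a slice already stands. A wall cabinet hangs over the back of the worktop behind and to the right of the toaster, its underside 470 mm above the worktop: carry the slice no higher than needed there
- lever_top (a point): centre of the top face of the lever's black knob, 30 mm out from the toaster's -y end; moves with the lever; axes as the toaster's. The knob is 34 mm (own x) by 30 mm (own y) by 14 mm high; this point is 156 mm above the worktop at rest and 114 mm when the lever is right down
- toaster_lever (a joint): how far the lever is down, m: 0 at rest at the top, 0.042 at its stop, where the knob's middle is level with the white line on both sides of the track. It slides straight down; a spring always pushes it back up, about 6 N at the top rising to 11 N at the stop
- cold_toast: crisp slice of toast of 35 g, rigid, 86 mm wide at its foot and 96 mm at its crown (own y), 14 mm thick (own x), 88 mm high with a rounded crown; origin at the centre of its lower edge, z up. At the start it stands upright in the toast rack, its lower edge 12 mm above the worktop, its top 100 mm
- other_toast: a slice of the same size, standing on the carrier in the far slot of the toaster from the start; origin at the centre of its lower edge
- toast_rack: loose toast rack of steel wire, 300 g, 148 mm (own x) by 80 mm (own y), its five arches 58 mm high across own x with gaps of 20 mm; origin on the worktop under its middle. The slice stands in the gap centred at own x = +12 mm, its thickness along own x. A fixed coffee machine (294 mm high) is to its right, front left corner near x 0.36, y -0.50, rear left x 0.65, y -0.34: go round it
- honey_jar: jar of honey, 60 by 65 mm, 95 mm high, loose bystander; origin at the centre of its underside, z up
- espresso_cup: small white espresso cup, green inside, 60 mm across and 87 mm with its handle, 50 mm high, loose bystander; origin at its underside, z up

How it is judged:
By the outcome, as a careful person would: the job done as asked, in the order asked, and still so for the second after the job is handed in, while the arm keeps its last pose, push and grip.
It also fails if it takes over 51 s, if anything falls off the work surface, if the arm or the gripper's body presses on something with over 40 N, if the wrist force passes 120 N, or if a joint passes its speed limit or range.

## Robot

A 7-joint arm with a two-finger parallel gripper is mounted at the origin on a cart in front of the work surface, level with it; the furniture and walls round the work are solid. World frame = base frame: x ahead of the robot, y to its left, z up, the work surface at z = 0. Lengths are in m, angles in rad, forces in N, time in s.
With the tool pointing down it reaches from about 0.4 to 0.85 m from the base axis. Payload 6.9 kg.
Tool frame: the origin (TCP) lies midway between the tips of the shut fingers; the grasp point (between the pads) lies 19 mm behind it; z points along the fingers, y is the line along which they close (so a half turn about z gives the same grasp; the last joint's range is limited). The gripper opens to 85 mm and grips with 20 to 120 N. Pads are 22 mm wide; open, the fingers measure 114 mm over their backs; the gripper's body (76 mm by 85 mm) begins 54 mm behind the grasp point. The pads swing forward as they close: fully open they stand 13 mm farther back than shut.
Start: joints at [1.222, 0.507, -0.238, 1.5, 0.126, 1.149, -0.155], TCP at [0.274, -0.562, 0.197] pointing down, gripper open.
Joint ranges: [-3.08, 3.08], [-0.24, 2.05], [-1.43, 1.35], [0, 2.5], [-1.52, 4.66], [0.17, 1.96], [-2.89, 2.89]. Speed limits (rad/s): [2.39, 2.39, 3.14, 3.14, 3.14, 3.14, 3.14].

## Interface

Orientations are given as a 3x3 rotation matrix whose columns are the frame's x, y, z axes.
In Python, from rig import bot gives the robot as it stands.
- The arm moves only by the tool steer_hand, called after ">>>" in YAML: its name, and indented under it one key for each argument. Schema: {"type":"object","properties":{"ticks":{"type":"array","items":{"type":"array","prefixItems":[{"type":"array","items":{"type":"number"},"minItems":3,"maxItems":3},{"type":"array","items":{"type":"number"},"minItems":3,"maxItems":3}],"minItems":2,"maxItems":2},"minItems":1,"maxItems":10},"aperture":{"type":"number"},"only":{"type":"string"},"quiet":{"type":"boolean"},"lines":{"type":"string"}},"required":["ticks"],"additionalProperties":false}. ticks is a list of rows, 1 to 10 of them, each written [[dx, dy, dz], [rx, ry, rz]]: dx, dy, dz in m, then a rotation vector rx, ry, rz in rad; each row shifts and turns the commanded pose from where the row before left it, along the tool's axes as they then stand; what a row does not reach is not made up. A row lasts 1/12 s, in which the tool goes at most 0.0417 m and 0.125 rad, less where a joint would pass 70% of its speed; a pose out of reach is approached as far as the arm can. aperture is the finger opening in m, set as the call begins (left out keeps the last). The fingers move at their own pace and stop on an object; the grip force is fixed at half the most. Time passes only in rows, so rows that do not move let the fingers close. The tool returns the time, the measured TCP pose, the force, the opening and the grip force at its end. only (a regular expression) keeps the lines of the reply that match it, lines (a string "A,B") keeps lines A to B, and quiet returns only ok. Input that does not fit is refused with a message, and nothing moves.
- bot.sense(): the state, without advancing time (a new reading comes with each control period).
- bot.snapshot(name): name is "side" or "top" or "wrist"; returns a dict with "img" (480x640x3 uint8, blue, green, red), "mtx" (3x3 intrinsics, pixels), "extrinsics" (4x4, takes a point from world to camera coordinates); the wrist camera has in their place "hand_eye" (4x4, takes a point from camera to tool coordinates, whose origin is the TCP and whose axes are the flange's). Camera axes: x right, y down, z forward; pixel columns grow to the right and rows downward; lengths in m; the calibration is good to about 2 mm. The wrist camera is an equidistant fisheye: a pixel r from the principal point sees the ray r / f radians off the axis. A picture is of the moment at which its call begins: read the wrist's pose just before it. There is no depth.
- bot.close_job(): hands the job in; it is judged then, once.
The state is a dict: "clock": time; "joint_pos": joint angles; "qd": joint speeds; "effort": joint torques, N m; "position": TCP position; "eef_rot": TCP orientation; "force": force on the tool from outside, world axes, zero at the start; "ft_torque": the same for the moment, N m; "grip_width": finger opening in m; "gripper_force": force on a finger pad.
Only numpy, scipy, OpenCV 4.12 (cv2) and the standard library are available. Lean on these libraries where they do the work, as an engineer would, in place of code of your own. Each camera call takes 0.05 s, during which the arm holds its last target. There are 200 camera calls.

## Working session

There is one attempt and no reset: what is moved stays moved. The work goes in short steps, Python scripts to look and compute and a tool call to move; the robot and the scene stay as the last step left them, time stands still between calls to the robot, and variables do not carry over. Pictures are saved under pics/ and viewed, at most 10 in all, crops included, and the job is handed in when it is done.

```bash
ls; mkdir -p pics; python3 - <<'E'
from rig import bot
import cv2,numpy as np
np.set_printoptions(precision=4,suppress=True)
s=bot.sense();print(s)
for n in("side","top","wrist"):
    p=bot.snapshot(n);cv2.imwrite(f"pics/{n}0.png",p["img"]);print(n,p["mtx"]);print(p.get("extrinsics",p.get("hand_eye")))
E
```

```text
pics
rig.py
{'clock': 0.0, 'joint_pos': array([ 1.2225,  0.5083, -0.2375,  1.5011,  0.1257,  1.1489, -0.1548]), 'qd': array([ 0.0017, -0.0017,  0.0004,  0.0007, -0.0006, -0.    , -0.0003]), 'effort': array([  0.0008, -62.0589,  -2.1861, -24.9653,   0.0126,   0.0121,
        -0.    ]), 'position': array([ 0.2737, -0.5613,  0.1965]), 'eef_rot': array([[ 0.8988,  0.4384, -0.0008],
       [ 0.4384, -0.8988,  0.0016],
       [-0.    , -0.0018, -1.    ]]), 'force': array([0.1038, 0.6101, 0.061 ]), 'ft_torque': array([-0.0064, -0.0023, -0.0227]), 'gripper_force': 0.0, 'grip_width': 0.08554864376569617}
side [[556.6219   0.     327.1921]
 [  0.     556.6219 244.2621]
 [  0.       0.       1.    ]]
[[-0.8754 -0.483  -0.0185  0.3853]
 [-0.3379  0.6388 -0.6912  0.3259]
 [ 0.3456 -0.5988 -0.7224  0.6946]
 [ 0.      0.      0.      1.    ]]
top [[502.0104   0.     327.7554]
 [  0.     502.0104 246.0276]
 [  0.       0.       1.    ]]
[[ 0.0123 -0.9999 -0.0011 -0.1501]
 [-0.9931 -0.0121 -0.1167  0.5317]
 [ 0.1167  0.0025 -0.9932  0.9238]
 [ 0.      0.      0.      1.    ]]
wrist [[371.6483   0.     323.4705]
 [  0.     371.6483 237.9458]
 [  0.       0.       1.    ]]
[[ 0.0006 -0.9553 -0.2957  0.0751]
 [ 1.      0.0003  0.0011 -0.0005]
 [-0.001  -0.2957  0.9553 -0.1766]
 [ 0.      0.      0.      1.    ]]
```

View pics/side0.png

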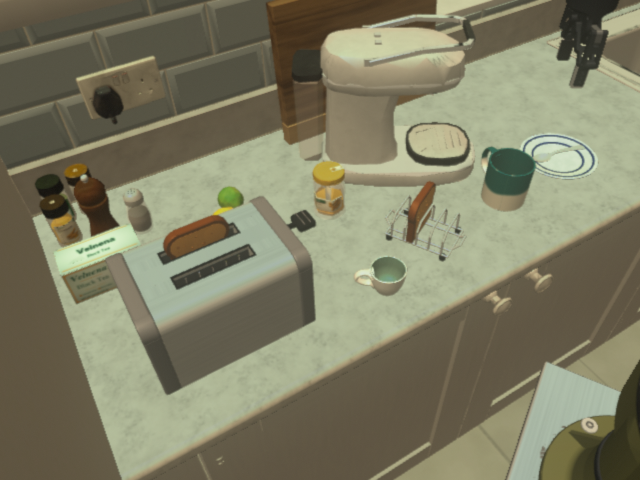

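View pics/top0.png

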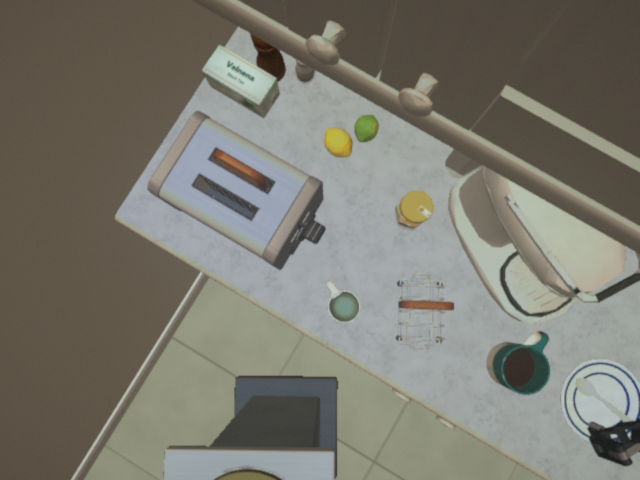

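View pics/wrist0.png

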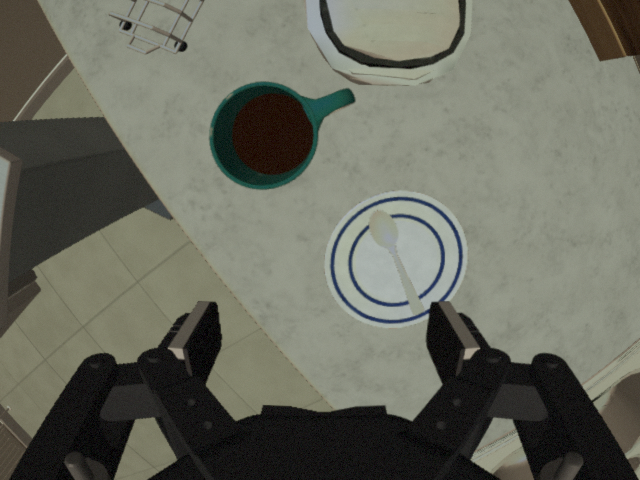

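Side view: the toaster is at about (215,290), its knob at (302,220), the toast at (420,215), the cup at (387,273) and the jar at (328,190). In the top view the empty slot is at (224,197), the knob at (314,231), the toast at (427,305) and the rack at (420,312). Next I'll enlarge both views to read the pixels more exactly.

```bash
python3 - <<'E'
import cv2
a=cv2.imread("pics/top0.png")[95:365,130:490];cv2.imwrite("pics/topc.png",cv2.resize(a,None,fx=2.2,fy=2.2,interpolation=cv2.INTER_CUBIC))
a=cv2.imread("pics/side0.png")[150:400,90:490];cv2.imwrite("pics/sidec.png",cv2.resize(a,None,fx=2,fy=2,interpolation=cv2.INTER_CUBIC))
E
```

```text
(no output)
```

View pics/topc.png

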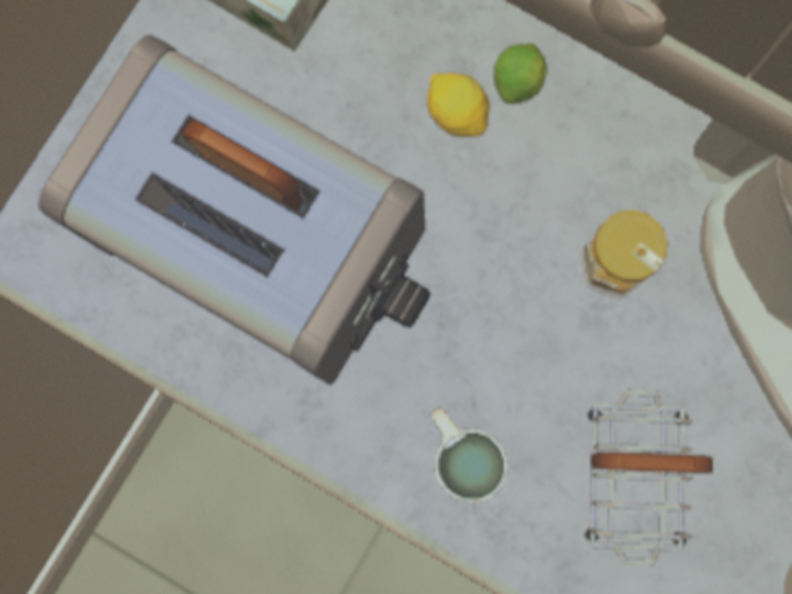

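View pics/sidec.png

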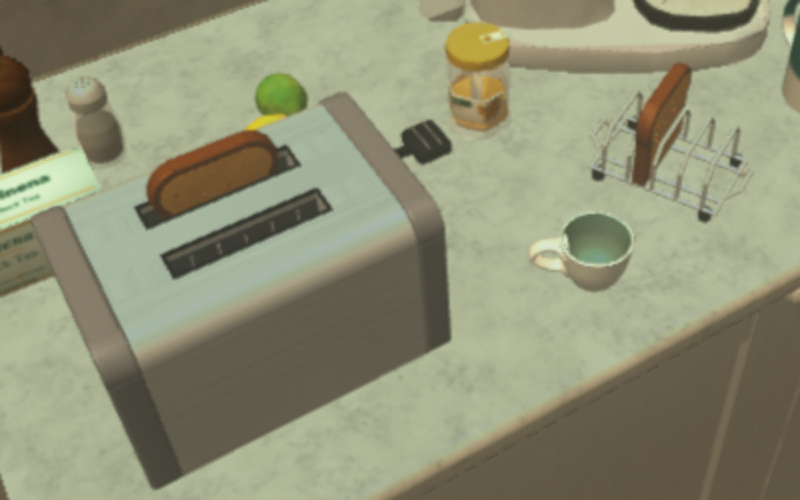

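```bash
cat > h.py <<'E'
import numpy as np,cv2
np.set_printoptions(precision=4,suppress=True)
KT=np.array([[502.0104,0,327.7554],[0,502.0104,246.0276],[0,0,1]]);KS=np.array([[556.6219,0,327.1921],[0,556.6219,244.2621],[0,0,1]])
from rig import bot
ET=bot.snapshot("top")["extrinsics"];ES=bot.snapshot("side")["extrinsics"]
PT=KT@ET[:3];PS=KS@ES[:3]
T=lambda p:np.array(p)/2.2+[130-.3,95-.3]
S=lambda p:np.array(p)/2+[90-.25,150-.25]
def tri(t,s):
    X=cv2.triangulatePoints(PT,PS,T(t).reshape(2,1),S(s).reshape(2,1))[:,0];X=X[:3]/X[3]
    e=[np.linalg.norm((lambda q:q[:2]/q[2])(P@np.r_[X,1])-u) for P,u in((PT,T(t)),(PS,S(s)))]
    return X,np.array(e)
def onz(P,u,z):
    A=np.c_[P[:,0],P[:,1],-np.r_[u,1]];return np.linalg.solve(A,-(P[:,2]*z+P[:,3]))[:2]
def proj(P,X): q=np.c_[np.atleast_2d(X),np.ones(len(np.atleast_2d(X)))]@P.T;return q[:,:2]/q[:,2:]
E
python3 - <<'E'
from h import *
for n,t,s in[("sl bl",(153,174),(162,256)),("sl fl",(137,198),(173,279)),("sl br",(285,250),(320,189)),("sl fr",(268,275),(331,209)),("knob",(406,300),(427,140)),("toast far end",(712,464),(685,78)),("toast near end",(592,460),(640,125)),
 ("foot",(595,413),(598,174)),("foot",(592,535),(705,215)),("foot",(681,540),(736,160)),("foot",(682,415),(631,126)),("jar",(630,245),(480,45)),("cup",(470,465),(600,238))]:
    X,e=tri(t,s);print(n,X,e)
print("slot at .165",[onz(PT,T(p),.165) for p in((153,174),(137,198),(285,250),(268,275))])
print("slotS at .165",[onz(PS,S(p),.165) for p in((162,256),(173,279),(320,189),(331,209))])
print("toast ends at .07",onz(PT,T((592,460)),.07),onz(PT,T((712,465)),.07), "top mid .1",onz(PT,T((652,461)),.1))
print("feet",[onz(PT,T(p),.004) for p in((595,413),(592,535),(681,540),(682,415))])
E
```

```text
sl bl [0.6381 0.0728 0.1608] [0.6495 0.6479]
sl fl [0.6195 0.0844 0.1596] [0.5471 0.5545]
sl br [ 0.5798 -0.0297  0.1607] [0.0227 0.0214]
sl fr [ 0.5611 -0.0171  0.1609] [0.4005 0.3821]
knob [ 0.5451 -0.1208  0.1474] [0.1861 0.1661]
toast far end [ 0.4243 -0.3713  0.0673] [0.2678 0.2159]
toast near end [ 0.4269 -0.2693  0.0918] [0.6807 0.5783]
foot [ 0.4677 -0.2855 -0.0009] [0.0583 0.0501]
foot [ 0.3617 -0.2819  0.0007] [0.3619 0.3193]
foot [ 0.3597 -0.3587  0.003 ] [1.0282 0.8669]
foot [ 0.4675 -0.3631 -0.0045] [0.3114 0.2564]
jar [ 0.6004 -0.3022  0.0895] [0.4379 0.3507]
cup [ 0.4195 -0.1741  0.0477] [0.6195 0.569 ]
slot at .165 [array([0.6361, 0.0711]), array([0.6174, 0.0824]), array([ 0.579 , -0.0303]), array([ 0.5599, -0.0181])]
slotS at .165 [array([0.6359, 0.0753]), array([0.6164, 0.0875]), array([ 0.577 , -0.0265]), array([ 0.5592, -0.0141])]
toast ends at .07 [ 0.4259 -0.2728] [ 0.423  -0.3708] top mid .1 [ 0.4256 -0.316 ]
feet [array([ 0.4674, -0.2848]), array([ 0.3613, -0.2817]), array([ 0.358 , -0.3591]), array([ 0.4665, -0.3614])]
```

```bash
cat >> h.py <<'E'
def delta(p,yaw):
    from scipy.spatial.transform import Rotation as Rn
    s=bot.sense();R=s["eef_rot"];y=np.deg2rad(yaw);c,n=np.cos(y),np.sin(y)
    G=np.array([[c,n,0],[n,-c,0],[0,0,-1.]])
    print("pos",s["position"],"trans(tool)",R.T@(np.array(p)-s["position"]),"then rot",Rn.from_matrix(R.T@G).as_rotvec(),"clk",s["clock"],"F",s["force"],"q",s["joint_pos"],"w",s["grip_width"])
E
```

>>> steer_hand:
  ticks:
    - [[0.01,-0.027,0],[0,0,0]]
    - [[0.01,-0.027,0],[0,0,0]]
    - [[0.01,-0.027,0],[0,0,0]]
    - [[0.01,-0.027,0],[0,0,0]]
    - [[0.01,-0.027,0],[0,0,0]]

```text
clock: 0.67
position: [0.2594, -0.4171, 0.1973]
eef_rot: [[0.899, 0.438, -0.0], [0.438, -0.899, 0.0], [-0.0, -0.0, -1.0]]
force: [0.3, -0.1, 0.4]
grip_width: 0.0851
gripper_force: 0.0
```

>>> steer_hand:
  ticks:
    - [[0,0,0],[0,0,-0.121]]
    - [[0,0,0],[0,0,-0.121]]
    - [[0,0,0],[0,0,-0.121]]
    - [[0,0,0],[0,0,-0.121]]
    - [[0,0,0],[0,0,-0.121]]
    - [[0,0,0],[0,0,-0.121]]
    - [[0,0,0],[0,0,-0.121]]
    - [[0,0,0],[0,0,-0.121]]
    - [[0,0,0],[0,0,-0.121]]
    - [[0,0,0],[0,0,0]]

```text
clock: 1.5
position: [0.2596, -0.4185, 0.1973]
eef_rot: [[0.023, 1.0, -0.0], [1.0, -0.023, 0.0], [0.0, -0.0, -1.0]]
force: [0.4, -0.2, 0.7]
grip_width: 0.0855
gripper_force: 0.0
```

```bash
python3 - <<'E'
from h import *
delta((.4253,-.322,.16),88.4)
print([onz(PT,u,.47) for u in((205,0),(325,45),(415,95),(470,135),(640,235))])
E
```

```text
pos [ 0.2596 -0.4185  0.1973] trans(tool) [0.1018 0.1625 0.0373] then rot [ 0.     -0.0003 -0.0044] clk 1.6 F [-0.0693 -0.2454  0.0516] q [ 1.343   0.3262 -0.5111  1.8365  0.1841  1.0259  0.7261] w 0.08519838465718478
[array([ 0.749 , -0.0083]), array([ 0.6989, -0.1391]), array([ 0.6441, -0.2351]), array([ 0.601 , -0.2924]), array([ 0.4972, -0.4641])]
```

>>> steer_hand:
  ticks:
    - [[0.017,0.027,0.006],[0,0,0]]
    - [[0.017,0.027,0.006],[0,0,0]]
    - [[0.017,0.027,0.006],[0,0,0]]
    - [[0.017,0.027,0.006],[0,0,0]]
    - [[0.017,0.027,0.006],[0,0,0]]
    - [[0.017,0.027,0.006],[0,0,0]]
    - [[0,0,0],[0,0,0]]
    - [[0,0,0],[0,0,0]]
  quiet: true

```text
ok
```

```bash
python3 - <<'E'
from h import *
delta((.4253,-.322,.070),88.4)
p=bot.snapshot("wrist");cv2.imwrite("pics/w1.png",p["img"])
E
```

```text
pos [ 0.4238 -0.3215  0.1612] trans(tool) [-0.0004  0.0016  0.0912] then rot [-0.001   0.0003 -0.0025] clk 2.3667 F [-0.123   0.7081 -0.8046] q [ 0.9655  0.4284 -0.5286  1.7967  0.255   0.9853  0.3034] w 0.08495163436577255
```

View pics/w1.png

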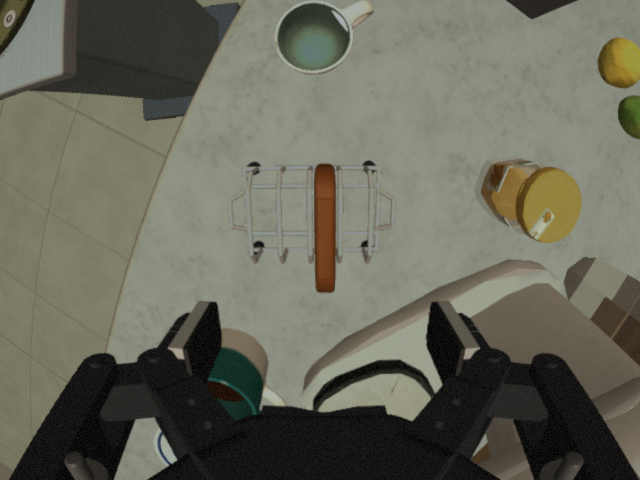

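The toast is at columns 315–336 and rows 164–292, with the rack around it and undisturbed. I'll intersect its crown with z = 0.1.

```bash
cat >> h.py <<'E'
HE=None
def wray(u,pos,R,z):
    global HE
    if HE is None: HE=bot.snapshot("wrist")["hand_eye"]
    d=(np.array(u)-[323.47,237.95])/371.648;r=np.linalg.norm(d);v=np.r_[d/r*np.sin(r),np.cos(r)]
    v=R@HE[:3,:3]@v;o=pos+R@HE[:3,3];return o+v*(z-o[2])/v[2]
E
python3 - <<'E'
from h import *
s=bot.sense()
for u,z in(((325.5,228),.1),((325.5,164),.07),((326,292),.07),((316,228),.1),((335.5,228),.1)):print(u,wray(u,s["position"],s["eef_rot"],z))
E
```

```text
(325.5, 228) [ 0.4246 -0.3135  0.1   ]
(325.5, 164) [ 0.4259 -0.274   0.07  ]
(326, 292) [ 0.4234 -0.375   0.07  ]
(316, 228) [ 0.4183 -0.3133  0.1   ]
(335.5, 228) [ 0.4313 -0.3137  0.1   ]
```

>>> steer_hand:
  ticks:
    - [[-0.002,0.0012,0.03],[0,0,0]]
    - [[0,0,0.03],[0,0,0]]
    - [[0,0,0.02],[0,0,0]]
    - [[0,0,0.011],[0,0,0]]
    - [[0,0,0],[0,0,0]]
    - [[0,0,0],[0,0,0]]

```text
clock: 3.07
position: [0.4251, -0.3235, 0.0703]
eef_rot: [[0.029, 1.0, -0.001], [1.0, -0.029, 0.0], [0.0, -0.001, -1.0]]
force: [-0.2, -0.6, 0.1]
grip_width: 0.0856
gripper_force: 0.0
```

>>> steer_hand:
  ticks:
    - [[0,0,0],[0,0,0]]
    - [[0,0,0],[0,0,0]]
    - [[0,0,0],[0,0,0]]
    - [[0,0,0],[0,0,0]]
    - [[0,0,0],[0,0,0]]
    - [[0,0,0],[0,0,0]]
    - [[0,0,0],[0,0,0]]
    - [[0,0,0],[0,0,0]]
    - [[0,0,0],[0,0,0]]
    - [[0,0,0],[0,0,0]]
  aperture: 0

```text
clock: 3.9
position: [0.4257, -0.3231, 0.0704]
eef_rot: [[0.028, 1.0, 0.0], [1.0, -0.028, 0.0], [0.0, 0.0, -1.0]]
force: [0.8, 0.2, -0.2]
grip_width: 0.0003
gripper_force: 0.0
```

```bash
python3 -c "
from h import *
delta((.4253,-.322,.070),88.4)"
```

```text
pos [ 0.4257 -0.3231  0.0703] trans(tool) [ 0.0011 -0.0004  0.0003] then rot [-0.0001 -0.0001 -0.0001] clk 4.0 F [ 0.4849 -0.9476  0.1109] q [ 0.9215  0.539  -0.478   1.9053  0.343   0.7781  0.2261] w -0.00020196087092718638
```

The fingers shut on nothing, so I'll look.

```bash
python3 - <<'E'
from h import *
a=bot.snapshot("wrist")["img"];b=bot.snapshot("side")["img"]
c=cv2.resize(b[130:290,320:520],(500,400));cv2.imwrite("pics/v2.png",np.vstack([np.hstack([cv2.resize(a,(300,225)),np.zeros((225,200,3),np.uint8)])*1,c])[:600])
E
```

```text
(no output)
```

View pics/v2.png

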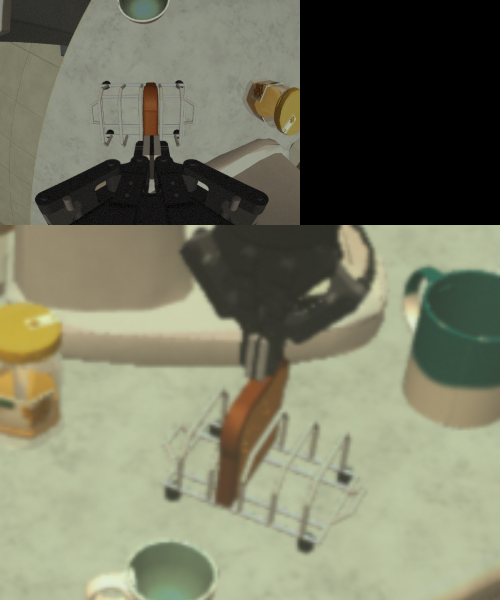

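```bash
python3 - <<'E'
from h import *
s=bot.sense();print(s["force"],s["grip_width"],s["gripper_force"])
P=s["position"]
print(proj(PS,[P,P+[0,0,.03],P+[0,-.05,0]]), proj(PT,P),proj(PS,[.2737,-.5613,.1965]),proj(PS,[[.425,-.275,.07],[.425,-.371,.07],[.425,-.323,.1],[.425,-.28,.012],[.425,-.366,.012]]))
E
```

```text
[ 0.1004  0.4586 -0.3179] 0.00021255530045150814 0.0
[[421.8542 203.0194]
 [423.6649 190.1022]
 [432.3117 186.7086]] [[426.7908 304.2645]] [[561.0526  96.552 ]] [[411.521  219.943 ]
 [432.2094 187.6289]
 [423.985  190.4036]
 [409.6765 241.5592]
 [427.6147 212.6235]]
```

```bash
cat >> h.py <<'E'
def wproj(X,pos,R):
    wray((300,200),pos,R,0)
    c=HE[:3,:3].T@(R.T@(np.array(X)-pos)-HE[:3,3]);r=np.hypot(*c[:2]);return np.array([323.47,237.95])+371.648*np.arctan2(r,c[2])*c[:2]/r
E
python3 - <<'E'
from h import *
s=bot.sense();P,R=s["position"],s["eef_rot"]
for n,X in(("tcp",P),("grasp",P+[0,0,.019]),("30 up",P+[0,0,.03]),("near end",[.425,-.275,.07]),("far end",[.425,-.371,.07]),("crown",[.425,-.323,.1]),("crown n",[.425,-.29,.098])):print(n,wproj(X,P,R))
a=bot.snapshot("wrist")["img"];cv2.imwrite("pics/v3.png",np.hstack([cv2.resize(a[150:390,220:430],None,fx=2,fy=2,interpolation=2),]))
E
```

```text
tcp [324.4381 276.6923]
grasp [324.5764 292.6308]
30 up [324.6693 303.3743]
near end [320.4287 183.8389]
far end [325.5243 352.7898]
crown [323.2151 302.8986]
crown n [321.0219 229.9044]
```

View pics/v3.png

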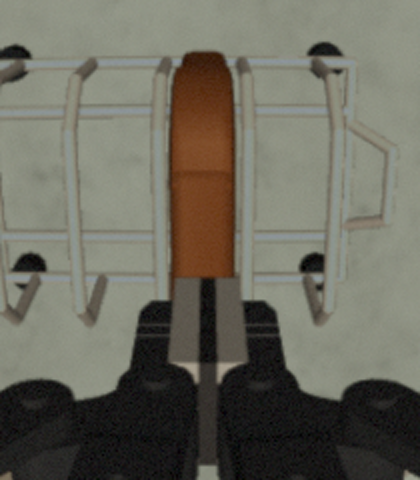

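```bash
python3 - <<'E'
from h import *
s=bot.sense();R=s["eef_rot"];P=np.array([.4238,-.3215,.1612])
f=[wray(u,P,R,.004) for u in((253,168),(369,166),(258,246),(371,244))];print(np.array(f))
P=s["position"]
print("now tips",[wproj(P+R@np.array([.011,0,-k]),P,R) for k in(0,.01,.02,.03)])
print("open tips start",[wproj(P+R@np.array([.011,.0425,-k]),P,R) for k in(0,.013,.03,.045)])
# side0 open tips: world
R0=np.array([[.8988,.4384,0],[.4384,-.8988,0],[0,0,-1]]);P0=np.array([.2737,-.5613,.1965])
print([proj(PS,[P0+R0@np.array([0,q,-k]) for q in(-.0425,.0425)]).round() for k in(0,.013,.043)])
b=bot.snapshot("top")["img"];a=bot.snapshot("side")["img"]
cv2.imwrite("pics/v4.png",np.hstack([cv2.resize(b[250:350,370:470],(400,400),interpolation=2),cv2.resize(a[150:250,375:475],(400,400),interpolation=2)]))
E
```

```text
[[ 0.3605 -0.2811  0.004 ]
 [ 0.4656 -0.2826  0.004 ]
 [ 0.3599 -0.3557  0.004 ]
 [ 0.4677 -0.3567  0.004 ]]
now tips [array([324.4704, 256.7106]), array([324.5453, 263.8783]), array([324.6282, 271.8344]), array([324.7203, 280.7078])]
open tips start [array([407.0276, 256.4089]), array([412.6575, 265.6473]), array([421.1622, 279.7315]), array([429.9801, 294.5022])]
[array([[567., 110.],
       [555.,  84.]]), array([[569., 103.],
       [557.,  77.]]), array([[575.,  87.],
       [562.,  62.]])]
```

View pics/v4.png

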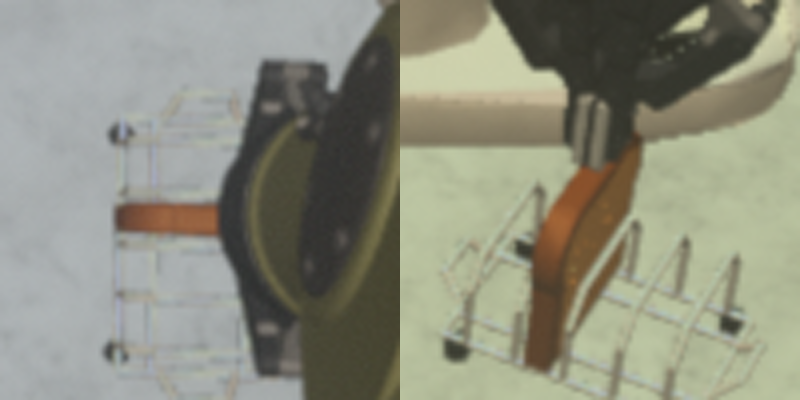

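The images show the toast hasn't moved. The real fingertips sit about 30 mm behind the reported TCP: they are at side (422,191), right at the crown, and the start picture shows the same gap. I'll correct for it by opening, going 29 mm deeper and gripping.

>>> steer_hand:
  ticks:
    - [[0,0,0],[0,0,0]]
    - [[0,0,0],[0,0,0]]
    - [[0,0,0],[0,0,0]]
    - [[0,0,0],[0,0,0]]
    - [[0,0,0],[0,0,0]]
    - [[0,0,0],[0,0,0]]
    - [[0,0,0],[0,0,0]]
    - [[0,0,0],[0,0,0]]
    - [[0,0,0],[0,0,0]]
    - [[0,0,0],[0,0,0]]
  aperture: 0.085

```text
clock: 5.58
position: [0.4257, -0.3231, 0.0704]
eef_rot: [[0.028, 1.0, -0.0], [1.0, -0.028, 0.0], [0.0, -0.0, -1.0]]
force: [-0.5, 0.1, -0.7]
grip_width: 0.0849
gripper_force: 0.0
```

>>> steer_hand:
  ticks:
    - [[0,0,0.015],[0,0,0]]
    - [[0,0,0.014],[0,0,0]]
    - [[0,0,0],[0,0,0]]
    - [[0,0,0],[0,0,0]]

```text
clock: 5.92
position: [0.4253, -0.3228, 0.0411]
eef_rot: [[0.028, 1.0, -0.001], [1.0, -0.028, 0.001], [0.001, -0.001, -1.0]]
force: [-0.1, -0.1, 0.6]
grip_width: 0.0848
gripper_force: 0.0
```

>>> steer_hand:
  ticks:
    - [[0,0,0],[0,0,0]]
    - [[0,0,0],[0,0,0]]
    - [[0,0,0],[0,0,0]]
    - [[0,0,0],[0,0,0]]
    - [[0,0,0],[0,0,0]]
    - [[0,0,0],[0,0,0]]
    - [[0,0,0],[0,0,0]]
    - [[0,0,0],[0,0,0]]
    - [[0,0,0],[0,0,0]]
    - [[0,0,0],[0,0,0]]
  aperture: 0

```text
clock: 6.75
position: [0.426, -0.3232, 0.0417]
eef_rot: [[0.028, 1.0, 0.001], [1.0, -0.028, -0.0], [-0.0, 0.001, -1.0]]
force: [0.1, -0.2, 4.7]
grip_width: 0.0126
gripper_force: 60.3
```

>>> steer_hand:
  ticks:
    - [[0,0,-0.01],[0,0,0]]
    - [[0,0,-0.02],[0,0,0]]
    - [[0,0,-0.026],[0,0,0]]
    - [[0,0,-0.026],[0,0,0]]
    - [[0,0,-0.026],[0,0,0]]
    - [[0,0,-0.026],[0,0,0]]
    - [[0,0,-0.026],[0,0,0]]
    - [[0,0,-0.024],[0,0,0]]
    - [[0,0,0],[0,0,0]]

```text
clock: 7.5
position: [0.4275, -0.3238, 0.2304]
eef_rot: [[0.028, 1.0, 0.006], [1.0, -0.028, -0.004], [-0.004, 0.006, -1.0]]
force: [0.5, -1.1, 0.1]
grip_width: 0.0128
gripper_force: 59.7
```

```bash
python3 -c "
from h import *
delta((.552,-.052,.225),60.3)
b=bot.snapshot('side')['img'];cv2.imwrite('pics/v5.png',b[60:300,280:560])"
```

```text
pos [ 0.4256 -0.3231  0.2263] trans(tool) [0.2746 0.1187 0.0011] then rot [0.0011 0.0007 0.4902] clk 7.6 F [-0.4196  0.1097 -0.1723] q [ 0.9884  0.3717 -0.553   1.6898  0.2122  1.1389  0.3486] w 0.012695875513627034
```

View pics/v5.png

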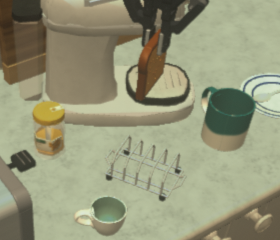

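Slice lifted upright; rack (145,165 in the crop), jar and cup unmoved. That was the tenth picture, so from here I measure numerically. Moving to just before the slot.

>>> steer_hand:
  ticks:
    - [[0.0305,0.0132,0],[0,0,0]]
    - [[0.0305,0.0132,0],[0,0,0]]
    - [[0.0305,0.0132,0],[0,0,0]]
    - [[0.0305,0.0132,0],[0,0,0]]
    - [[0.0305,0.0132,0],[0,0,0]]
    - [[0.0305,0.0132,0],[0,0,0]]
    - [[0.0305,0.0132,0],[0,0,0]]
    - [[0.0305,0.0132,0],[0,0,0]]
    - [[0.0305,0.0132,0],[0,0,0]]
    - [[0,0,0],[0,0,0]]

```text
clock: 8.48
position: [0.5532, -0.0437, 0.2243]
eef_rot: [[0.019, 1.0, -0.001], [1.0, -0.019, 0.005], [0.005, -0.001, -1.0]]
force: [0.1, 0.8, 0.2]
grip_width: 0.0131
gripper_force: 59.7
```

>>> steer_hand:
  ticks:
    - [[0,0,0],[0,0,0.1225]]
    - [[0,0,0],[0,0,0.1225]]
    - [[0,0,0],[0,0,0.1225]]
    - [[0,0,0],[0,0,0.1225]]
    - [[0,0,0],[0,0,0]]
    - [[0,0,0],[0,0,0]]
    - [[0,0,0],[0,0,0]]

```text
clock: 9.07
position: [0.5516, -0.0521, 0.2247]
eef_rot: [[0.492, 0.871, -0.002], [0.871, -0.492, 0.0], [-0.001, -0.001, -1.0]]
force: [-0.2, -0.8, -0.7]
grip_width: 0.0128
gripper_force: 59.7
```

```bash
python3 - <<'E'
from h import *
s=bot.sense();P,R=s["position"],s["eef_rot"];delta((.598,.028,.226),60.3)
im=bot.snapshot("wrist")["img"];cv2.imwrite("pics/w2.png",im)
y=np.array([.495,.869,0]);x=np.array([.869,-.495,0]);C=np.array([.5985,.028,.165])
for a in(-.056,.056):
  for b in(-.01,.01):print(a,b,wproj(C+a*y+b*x,P,R))
g=cv2.cvtColor(im,cv2.COLOR_BGR2GRAY)
for r in range(60,300,12):print(r,' '.join('%3d'%v for v in g[r,270:420:5]))
E
```

```text
pos [ 0.5519 -0.0521  0.225 ] trans(tool) [ 0.0925  0.0007 -0.001 ] then rot [-0.0008  0.0002  0.0029] clk 9.1667 F [ 0.0554 -0.466  -0.6226] q [ 0.3815  0.3983 -0.4899  1.6411  0.2007  1.1533 -0.6732] w 0.012738003229974598
-0.056 -0.01 [310.1281 186.4759]
-0.056 0.01 [341.2194 186.5793]
0.056 -0.01 [310.3026  14.5688]
0.056 0.01 [342.1913  14.7443]
60 164 168 166 164 168 168 162  80  46  63  86  78  83  75  66 130 167 166 164 165 166 167 167 165  59  69  73  75  75 124
72 166 165 168 165 169 170 163  74 111  49  85  78  81  38  69 124 167 166 165 165 167 165 165 163  51  68  66  79  75 120
84 166 165 168 166 167 171 162  69  47  65  85  78  81  68  54 124 163 166 165 166 167 165 164 163  49  66  73  80  77 11
[... 1408 characters left out ...]
  91  85  85  83  71 163 161 163 162 163 162 162 162 162 165 164 166 165 164 164
240 166 165 163 161 164 168 162  64 119 125 117 113 106 103  84 158 164 163 163 164 164 162 162 164 167 165 166 167 165 165
252 151 154 152 152 157 159 154  58 108 117 118 114 103  99  85 153 154 156 157 156 157 157 156 156 154 155 153 151 151 151
264 134 133 138 136 136 138 135  63  86  90  89  86  89  89  72 130 133 134 133 136 131 131 131 130 130 130 129 129 131 129
276 131 133 135 137 135 135 134  53  85  96  96  94  94  92  71 131 128 131 131 131 131 133 131 133 130 132 128 131 130 129
288 170 167 167 165 169 127 129  59  86  94  92  95  95  91  64 126 130  68  35 169 166 169 167 162 164 165 168 170 168 170
```

```bash
python3 - <<'E'
from h import *
s=bot.sense();P,R=s["position"],s["eef_rot"]
im=cv2.imread("pics/w2.png");g=cv2.GaussianBlur(cv2.cvtColor(im,cv2.COLOR_BGR2GRAY),(1,9),0).astype(float)
def edges(r,lo,hi,t=125):
    v=g[r,lo:hi];i=np.where(v<t)[0];a,b=i[0],i[-1]
    L=lo+a-1+(v[a-1]-t)/(v[a-1]-v[a]);Rr=lo+b+(t-v[b])/(v[b+1]-v[b]);return L,Rr
for r in list(range(20,180,20)):
    e=edges(r,285,360);w=[wray((c,r),P,R,.165) for c in e];q=[R.T@(k-P) for k in w];print(r,np.round(e,1),"tool y mm",1e3*q[0][1],1e3*q[1][1],"mid",500*(q[0][1]+q[1][1]),"x",q[0][0])
for r in range(210,245,6):print(r,np.round(edges(r,285,360),1))
c=g[:,325];print("col325",[int(v) for v in c[0:30:2]],[int(v) for v in c[170:205:2]])
c=g[:,306];print("col306",[int(v) for v in c[0:30:2]],[int(v) for v in c[170:205:2]])
print(wray((325,190),P,R,.165))
E
```

```text
20 [304.2 344.9] tool y mm -12.588168740398624 12.98054352906658 mid 0.19618739433397736 x 0.14514510833247352
40 [304.2 345.1] tool y mm -12.527327950704246 13.071407044397363 mid 0.27203954684655846 x 0.13148566811384907
60 [304.1 344.9] tool y mm -12.514222364669406 12.890090604799347 mid 0.18793412006497084 x 0.11817021956048238
80 [303.8 345.1] tool y mm -12.714093335961905 13.031108100134192 mid 0.15850738208614354 x 0.10511347399811234
100 [303.8 344.9] tool y mm -12.75629679878115 12.947378528341883 mid 0.09554086478036611 x 0.09222858111150857
120 [303.9 344.8] tool y mm -12.705965552949788 12.92348784240323 mid 0.10876114472672081 x 0.07944016314344866
140 [304.  344.7] tool y mm -12.68529607350461 12.995330890062455 mid 0.15501740827892319 x 0.06667514893647698
160 [303.9 344.3] tool y mm -12.877579156887967 12.86009723861289 mid -0.008740959137538626 x 0.05386051030694782
210 [304.2 342.4]
216 [303.6 342.7]
222 [303.4 343.3]
228 [303.2 343.5]
234 [303.  343.5]
240 [302.9 343.7]
col325 [162, 162, 161, 161, 159, 139, 100, 72, 66, 71, 73, 74, 75, 75, 76] [103, 109, 111, 110, 109, 101, 77, 54, 47, 47, 47, 47, 50, 54, 58, 61, 64, 67]
col306 [160, 160, 161, 161, 158, 141, 104, 78, 72, 73, 72, 72, 73, 73, 71] [45, 45, 46, 47, 46, 45, 47, 47, 46, 49, 74, 124, 152, 144, 118, 91, 72, 63]
[ 0.5696 -0.0226  0.165 ]
```

Slot centred on the tool axis to within 0.2 mm and parallel to it. Moving over and descending.

>>> steer_hand:
  ticks:
    - [[0.02,0.0002,0],[0,0,0]]
    - [[0.03,0,0],[0,0,0]]
    - [[0.03,0,0],[0,0,0]]
    - [[0.0125,0,0],[0,0,0]]
    - [[0,0,0],[0,0,0]]
    - [[0,0,0],[0,0,0]]

```text
clock: 9.92
position: [0.598, 0.0286, 0.2251]
eef_rot: [[0.494, 0.87, -0.001], [0.87, -0.494, -0.0], [-0.0, -0.001, -1.0]]
force: [-0.3, -1.3, -0.6]
grip_width: 0.0127
gripper_force: 59.7
```

>>> steer_hand:
  ticks:
    - [[0,0,0.01],[0,0,0]]
    - [[0,0,0.01],[0,0,0]]
    - [[0,0,0.01],[0,0,0]]
    - [[0,0,0.01],[0,0,0]]
    - [[0,0,0],[0,0,0]]
    - [[0,0,0],[0,0,0]]

```text
clock: 10.42
position: [0.5975, 0.0277, 0.1844]
eef_rot: [[0.496, 0.869, -0.002], [0.869, -0.496, -0.0], [-0.001, -0.002, -1.0]]
force: [1.2, -0.4, -0.6]
grip_width: 0.0132
gripper_force: 59.7
```

```bash
python3 -c "
from h import *
delta((.598,.028,.145),60.3)"
```

```text
pos [0.5983 0.0281 0.1856] trans(tool) [-0.0003 -0.0002  0.0406] then rot [ 0.0002 -0.0003  0.0001] clk 10.5167 F [ 0.2297  0.6356 -0.4675] q [ 0.2154  0.5002 -0.4834  1.5889  0.2509  1.1144 -0.8469] w 0.01264721969928631
```

>>> steer_hand:
  ticks:
    - [[0,0,0.01],[0,0,0]]
    - [[0,0,0.01],[0,0,0]]
    - [[0,0,0.01],[0,0,0]]
    - [[0,0,0.007],[0,0,0]]
    - [[0,0,0],[0,0,0]]
    - [[0,0,0],[0,0,0]]

```text
clock: 11.02
position: [0.5977, 0.0282, 0.1477]
eef_rot: [[0.495, 0.869, -0.001], [0.869, -0.495, 0.0], [-0.001, -0.001, -1.0]]
force: [0.3, 0.4, 0.3]
grip_width: 0.013
gripper_force: 59.7
```

>>> steer_hand:
  ticks:
    - [[0,0,0.002],[0,0,0]]
    - [[0,0,0.001],[0,0,0]]
    - [[0,0,0],[0,0,0]]
    - [[0,0,0],[0,0,0]]

```text
clock: 11.35
position: [0.5982, 0.0283, 0.1456]
eef_rot: [[0.495, 0.869, 0.0], [0.869, -0.495, 0.0], [0.0, 0.0, -1.0]]
force: [-0.4, 0.1, -0.8]
grip_width: 0.013
gripper_force: 59.7
```

>>> steer_hand:
  ticks:
    - [[0,0,0.001],[0,0,0]]
    - [[0,0,0.001],[0,0,0]]
    - [[0,0,0],[0,0,0]]
    - [[0,0,0],[0,0,0]]

```text
clock: 11.68
position: [0.5981, 0.0282, 0.1434]
eef_rot: [[0.495, 0.869, -0.0], [0.869, -0.495, 0.0], [-0.0, -0.0, -1.0]]
force: [0.3, 0.6, -0.4]
grip_width: 0.0126
gripper_force: 59.7
```

>>> steer_hand:
  ticks:
    - [[0,0,0],[0,0,0]]
    - [[0,0,0],[0,0,0]]
    - [[0,0,0],[0,0,0]]
    - [[0,0,0],[0,0,0]]
    - [[0,0,0],[0,0,0]]
    - [[0,0,0],[0,0,0]]
  aperture: 0.03

```text
clock: 12.18
position: [0.5981, 0.0282, 0.1434]
eef_rot: [[0.495, 0.869, 0.0], [0.869, -0.495, 0.0], [0.0, 0.0, -1.0]]
force: [0.7, -0.1, -0.1]
grip_width: 0.03
gripper_force: 0.0
```

>>> steer_hand:
  ticks:
    - [[0,0,-0.01],[0,0,0]]
    - [[0,0,-0.01],[0,0,0]]
    - [[0,0,-0.015],[0,0,0]]
    - [[0,0,-0.02],[0,0,0]]
    - [[0,0,-0.025],[0,0,0]]
    - [[0,0,0],[0,0,0]]
    - [[0,0,0],[0,0,0]]

```text
clock: 12.77
position: [0.5992, 0.0286, 0.226]
eef_rot: [[0.495, 0.869, 0.004], [0.869, -0.495, 0.0], [0.002, 0.004, -1.0]]
force: [-0.1, 0.7, -0.5]
grip_width: 0.0304
gripper_force: 0.0
```

>>> steer_hand:
  ticks:
    - [[-0.032,0.0052,0],[0,0,0]]
    - [[-0.032,0.0052,0],[0,0,0]]
    - [[-0.032,0.0052,0],[0,0,0]]
    - [[-0.032,0.0052,0],[0,0,0]]
    - [[-0.032,0.0052,0],[0,0,0]]
    - [[0,0,0],[0,0,0]]
    - [[0,0,0],[0,0,0]]
  aperture: 0

```text
clock: 13.35
position: [0.5403, -0.1262, 0.223]
eef_rot: [[0.499, 0.867, -0.001], [0.867, -0.499, -0.001], [-0.001, -0.001, -1.0]]
force: [-0.4, 0.8, -0.2]
grip_width: 0.0003
gripper_force: 0.0
```

```bash
python3 - <<'E'
from h import *
s=bot.sense();P,R=s["position"],s["eef_rot"]
y=np.array([.495,.869,0]);x=np.array([.869,-.495,0]);C=np.array([.6208,.0154,0])
print("own",(P-C)@x,(P-C)@y,P, s["grip_width"])
im=bot.snapshot("wrist")["img"];cv2.imwrite("pics/w3.png",im)
h=cv2.cvtColor(im,cv2.COLOR_BGR2HSV);m=((h[...,0]<16)&(h[...,1]>110)&(h[...,2]>50)).astype(np.uint8)
n,l,st,c=cv2.connectedComponentsWithStats(m)
for i in range(1,n):
    if st[i,4]>150:
        print(st[i],c[i],cv2.minAreaRect(np.argwhere(l==i)[:,::-1].astype(np.float32)))
print("expected near crown ends",[wproj(C+x*b+y*a+[0,0,.185],P,R).round() for b in(-.026,.026) for a in(-.045,.045)])
E
```

```text
own -0.0004901837960147586 -0.15945859853396835 [ 0.5415 -0.1229  0.2233] 8.088441294801332e-05
[ 267    0   32   64 1713] [281.2364  29.3322] ((282.5, 31.5), (63.0, 31.0), 90.0)
[ 350    0   35   66 1903] [368.609   29.8818] ((367.0, 32.5), (65.0, 34.0), 90.0)
[586 325  54  54 978] [609.9509 348.6186] ((609.2887573242188, 350.10601806640625), (54.04130935668945, 38.208580017089844), 43.36342239379883)
expected near crown ends [array([279.,  60.]), array([282., -74.]), array([371.,  60.]), array([369., -73.])]
```

Both slices stand upright and symmetric (wrist: near slice columns 267–299, far slice 350–385). Going down onto the lever.

>>> steer_hand:
  ticks:
    - [[0,0,0.02],[0,0,0]]
    - [[0,0,0.03],[0,0,0]]
    - [[0,0,0.025],[0,0,0]]
    - [[0,0,0.015],[0,0,0]]
    - [[0,0,0],[0,0,0]]
    - [[0,0,0],[0,0,0]]

```text
clock: 14.05
position: [0.5415, -0.1224, 0.1331]
eef_rot: [[0.493, 0.87, -0.001], [0.87, -0.493, 0.001], [0.0, -0.002, -1.0]]
force: [1.0, 0.3, 0.1]
grip_width: -0.0002
gripper_force: 0.0
```

>>> steer_hand:
  ticks:
    - [[0,0,0.004],[0,0,0]]
    - [[0,0,0.004],[0,0,0]]
    - [[0,0,0],[0,0,0]]
    - [[0,0,0],[0,0,0]]

```text
clock: 14.38
position: [0.5417, -0.1237, 0.1258]
eef_rot: [[0.495, 0.869, 0.001], [0.869, -0.495, -0.0], [0.0, 0.001, -1.0]]
force: [-0.6, 0.2, -0.4]
grip_width: -0.0002
gripper_force: 0.0
```

>>> steer_hand:
  ticks:
    - [[0,0,0.004],[0,0,0]]
    - [[0,0,0.004],[0,0,0]]
    - [[0,0,0],[0,0,0]]
    - [[0,0,0],[0,0,0]]

```text
clock: 14.72
position: [0.5421, -0.1237, 0.1178]
eef_rot: [[0.495, 0.869, 0.001], [0.869, -0.495, -0.0], [0.001, 0.001, -1.0]]
force: [0.3, 0.5, 5.1]
grip_width: 0.0002
gripper_force: 2.4
```

>>> steer_hand:
  ticks:
    - [[0,0,0.006],[0,0,0]]
    - [[0,0,0.006],[0,0,0]]
    - [[0,0,0.006],[0,0,0]]
    - [[0,0,0.006],[0,0,0]]
    - [[0,0,0.006],[0,0,0]]
    - [[0,0,0],[0,0,0]]
    - [[0,0,0],[0,0,0]]

```text
clock: 15.3
position: [0.5422, -0.1238, 0.088]
eef_rot: [[0.495, 0.869, 0.001], [0.869, -0.495, -0.0], [0.0, 0.001, -1.0]]
force: [-0.5, 0.8, 8.3]
grip_width: 0.0003
gripper_force: 4.2
```

>>> steer_hand:
  ticks:
    - [[0,0,0.002],[0,0,0]]
    - [[0,0,0.002],[0,0,0]]
    - [[0,0,0],[0,0,0]]
    - [[0,0,0],[0,0,0]]

```text
clock: 15.63
position: [0.5422, -0.1238, 0.0843]
eef_rot: [[0.495, 0.869, 0.002], [0.869, -0.495, -0.0], [0.0, 0.002, -1.0]]
force: [-0.4, 0.3, 8.1]
grip_width: -0.0001
gripper_force: 4.4
```

>>> steer_hand:
  ticks:
    - [[0,0,0.002],[0,0,0]]
    - [[0,0,0.001],[0,0,0]]
    - [[0,0,0],[0,0,0]]
    - [[0,0,0],[0,0,0]]

```text
clock: 15.97
position: [0.5422, -0.1238, 0.0814]
eef_rot: [[0.495, 0.869, 0.002], [0.869, -0.495, -0.001], [0.0, 0.002, -1.0]]
force: [-1.1, -0.8, 9.9]
grip_width: -0.0
gripper_force: 4.6
```

>>> steer_hand:
  ticks:
    - [[0,0,0.0015],[0,0,0]]
    - [[0,0,0],[0,0,0]]
    - [[0,0,0],[0,0,0]]

```text
clock: 16.22
position: [0.5422, -0.1238, 0.0801]
eef_rot: [[0.495, 0.869, 0.002], [0.869, -0.495, -0.001], [0.0, 0.002, -1.0]]
force: [-1.4, 0.5, 11.4]
grip_width: 0.0002
gripper_force: 5.9
```

>>> steer_hand:
  ticks:
    - [[0,0,0.0015],[0,0,0]]
    - [[0,0,0],[0,0,0]]
    - [[0,0,0],[0,0,0]]

```text
clock: 16.47
position: [0.5423, -0.1239, 0.08]
eef_rot: [[0.495, 0.869, 0.003], [0.869, -0.495, -0.001], [0.0, 0.003, -1.0]]
force: [-5.1, 0.6, 24.0]
grip_width: 0.0001
gripper_force: 12.2
```

>>> steer_hand:
  ticks:
    - [[0,0,0.0015],[0,0,0]]
    - [[0,0,0],[0,0,0]]
    - [[0,0,0],[0,0,0]]

```text
clock: 16.72
position: [0.5424, -0.124, 0.0798]
eef_rot: [[0.495, 0.869, 0.003], [0.869, -0.495, -0.002], [-0.0, 0.004, -1.0]]
force: [-9.8, 0.4, 36.0]
grip_width: -0.0001
gripper_force: 18.6
```

At the stop (z holds at 0.080 while the force climbs). I'll ease off to about 22 N and check that both slices sank.

>>> steer_hand:
  ticks:
    - [[0,0,-0.0016],[0,0,0]]
    - [[0,0,0],[0,0,0]]
    - [[0,0,0],[0,0,0]]
    - [[0,0,0],[0,0,0]]

```text
clock: 17.05
position: [0.5423, -0.1239, 0.08]
eef_rot: [[0.495, 0.869, 0.003], [0.869, -0.495, -0.001], [0.0, 0.003, -1.0]]
force: [-4.4, -0.4, 23.9]
grip_width: -0.0001
gripper_force: 11.8
```

```bash
python3 - <<'E'
from h import *
s=bot.sense();P,R=s["position"],s["eef_rot"];print(P,s["force"])
y=np.array([.495,.869,0]);x=np.array([.869,-.495,0]);C=np.array([.6208,.0154,0])
def blobs(im,lo,v):
    h=cv2.cvtColor(im,cv2.COLOR_BGR2HSV);m=((h[...,0]<18)&(h[...,1]>100)&(h[...,2]>40)).astype(np.uint8)
    n,l,st,c=cv2.connectedComponentsWithStats(m)
    for i in range(1,n):
        if st[i,4]>lo:print(v,st[i],c[i].round())
im=bot.snapshot("wrist")["img"];cv2.imwrite("pics/w4.png",im);blobs(im,100,"wrist")
for z in(.155,.197):print(z,[wproj(C+x*b+y*a+[0,0,z],P,R).round() for b in(-.026,.026) for a in(-.04,.0)])
im=bot.snapshot("side")["img"];a=cv2.imread("pics/side0.png");blobs(a[190:300,110:300],60,"side before");blobs(im[190:300,110:300],60,"side now")
for n,(r,c) in dict(jar=(slice(160,220),slice(308,350)),cup=(slice(252,298),slice(350,412)),rack=(slice(200,262),slice(380,470))).items():
    print(n,"mean diff",np.abs(a[r,c].astype(int)-im[r,c]).mean())
E
```

```text
[ 0.5423 -0.1239  0.08  ] [-5.3936  0.3423 23.7387]
wrist [220   0  36  20 580] [239.   8.]
wrist [387   0  41  21 725] [405.   9.]
wrist [620 363  20  48 514] [632. 386.]
wrist [  0 455  24  25 190] [ 11. 470.]
0.155 [array([230., -22.]), array([ 238., -126.]), array([417., -22.]), array([ 409., -126.])]
0.197 [array([180., -97.]), array([ 204., -218.]), array([469., -96.]), array([ 445., -217.])]
side before [  54   26   64   43 1616] [85. 46.]
side now [ 62  46  53  23 271] [87. 56.]
side now [ 74  68  56  26 340] [101.  79.]
jar mean diff 39.583730158730155
cup mean diff 5.021622253389435
rack mean diff 15.731302270011948
```

```bash
python3 -c "
from rig import bot
print(bot.close_job())"
```

```text
the job is handed in; nothing more can be done
None
```

I stood the cold slice in the empty slot, let go of it, and handed the job in at about 17 s holding the lever at its stop with about 24 N, both slices sunk into the toaster. The rack and cup looked unmoved; the jar couldn't be checked at the end, but the gripper passed well above it.

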